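# Seat a measuring cell in the calibration fixture and close the yoke

## Robot

A 6-joint arm with a two-finger parallel gripper is mounted at the origin on the work surface. World frame = base frame: x ahead of the robot, y to its left, z up, the work surface at z = 0. Lengths are in m, angles in rad, forces in N, time in s.
With the tool pointing down it reaches from about 0.35 to 0.975 m from the base axis. Payload 7.1 kg.
Tool frame: the origin (TCP) lies midway between the tips of the shut fingers; the grasp point (between the pads) lies 19 mm behind it; z points along the fingers, y is the line along which they close (so a half turn about z gives the same grasp; the last joint's range is limited). The gripper opens to 88 mm and grips with 3 to 60 N. Pads are 20 mm wide; open, the fingers measure 115 mm over their backs; the gripper's body (75 mm by 178 mm) begins 61 mm behind the grasp point.
Start: joints at [-1.341, 0.423, 1.63, -0, 1.089, -0.019], TCP at [0.154, -0.606, 0.223] pointing down, gripper open.
Joint ranges: [-3, 3], [-0.9, 2.11], [0.09, 2.58], [-1.31, 4.45], [0.11, 2.69], [-2.54, 2.54]. Speed limits (rad/s): [2.39, 2.39, 3.01, 3.14, 3.14, 3.14].

## Interface

Orientations are given as a 3x3 rotation matrix whose columns are the frame's x, y, z axes.
In Python, from rig import bot, viewer gives the robot as it stands.
- The arm moves only by the tool carry_out, never from a script. Its argument "series" is a list of rows, each a list of 2 entries, a list of its own where there are three numbers: the shift along the tool's x, y, z in mm, then the turn, a rotation vector about the tool's x, y, z in degrees. A call has 1 to 10 rows; each row is the pose to reach, as a shift and turn from the pose commanded when the call began, along the tool's axes at that moment; what a row does not reach only later rows make up. A row lasts 1/10 s, in which the tool goes at most 50 mm and 8.59 degrees, less where a joint would pass 70% of its speed; a pose out of reach is approached as far as the arm can. A call with a gripper value outside its range is refused whole. "claw" is the opening, from 0 (shut) to 1 (fully open), set as the call begins (left out, the last holds). The fingers move at their own pace and stop on an object; the grip force is fixed at half the most. Time passes only in rows, so rows that repeat a pose let the fingers close. It gives the time, the measured TCP pose, the force, the opening and the grip force at its end, in the units of the state.
- bot.observe(): the state, without advancing time (a new reading comes with each control period).
- viewer.capture(name): name is "scene" or "top" or "wrist"; returns a dict with "frame" (384x512x3 uint8, red, green, blue), "depth" (384x512 float32, m along the optical axis (not along the pixel's ray), 0 where there is no reading), "intrinsics" (3x3 intrinsics, pixels), "T" (4x4, takes a point from camera to world coordinates). Camera axes: x right, y up, looking along -z (the intrinsics and any distortion apply to the point x, -y, -z); pixel columns grow to the right and rows downward; lengths in m; the calibration is good to about 2 mm. A picture is of the moment at which its call begins.
- bot.sign_off(): hands the job in; it is judged then, once.
The state is a dict: "time": time; "joints": joint angles; "joint_velocities": joint speeds; "tau": joint torques, N m; "ee_pos": TCP position; "tcp_rot": TCP orientation; "wrist_force": force on the tool from outside, world axes, zero at the start; "ft_torque": the same for the moment, N m; "finger_gap": finger opening in m; "grip_force": force on a finger pad.
Only numpy, scipy, OpenCV 4.12 (cv2) and the standard library are available. Lean on these libraries where they do the work, as an engineer would, in place of code of your own. Each camera call takes 0.05 s, during which the arm holds its last target. There are 200 camera calls.

## Task

Put the square-necked steel measuring cell into the pocket of the loading fixture and press it straight down through the drag of the lift pad until you feel it stop solidly on the seat plate below, whose height is set differently every time, then hold it there a moment with a firm push of about 20 N (never beyond 50 N). Only then swing the hinged yoke all the way down over it and let go, leaving the cell fully home and the other things on the bench where they are.

Things in the scene. Friction and masses are not known exactly. Their poses are not given: they have to be found in the camera images.
- cell: measuring cell, loose, 0.32 to 0.52 kg: steel foot 70 (its x) x 62 (its y) x 22 mm high, and on its middle a square neck 30 x 30 mm from 22 to 72 mm above the underside (upper part painted blue), the place to grip. Origin: centre of the underside, z up. Stands upright on the bench at the start. Fits the pocket either way round (half turn).
- nest: loading fixture, fixed: aluminium block 100 x 92 mm with a pocket 72 (its x) x 64 (its y) mm, 1 mm clear all round the cell's foot, its mouth square-edged. Origin: below the pocket's centre at bench level, z up; rim of the pocket 30 mm above it. Hinge lugs, 53 mm high, reach to 78 mm on the +x side. A cell that is home has its shoulder 32 to 40 mm above the bench.
- pocket (a point): centre of the pocket's mouth, level with the rim. The seat plate lies 12 to 20 mm below it, set differently each time. Over it stands a round lift pad, 34 mm across, its top 4 to 7 mm below the rim: no spring, stays where left, slides down only against a steady drag of 9 N, more than the cell's weight, so a cell merely set down stays proud. The seat is hard (60 N/mm).
- yoke (a joint): hinge angle (rad) of the clamp yoke: 0 closed, level on its own stop, 0.5 to 8.5 mm over a home cell's shoulder; grows as it swings up and away to the fixture's +x side; 1.57 upright; starts at 1.7 to 2.0, travel ends at 2.1. Friction 0.2 N m: it stays where left. Can be pushed over from its outer (+x) face, its upper face when closed, with shut fingers: 2 to 4 N at the cross-bar.
- yoke_hinge (a point): point on the yoke's hinge axis, midway between the lugs, 64 mm along the fixture's +x from its origin and 44.5 mm above the bench; the hinge axis is the fixture's y
- yoke_bar (a point): middle of the yoke's cross-bar, on the face that is upper when closed, 109 mm from the hinge axis, 4 mm off the yoke's mid plane; moves with it. The yoke is a flat steel fork 8 mm thick, 0.16 kg; two arms (40 mm gap) pass beside the cell's neck to the cross-bar (104 to 114 mm from the hinge, 60 mm long); a tab 24 mm wide goes on to 141 mm.
- transmitter_a: bystander: finished pressure transmitter, steel foot and blue round head, 131 mm tall, 0.95 kg; origin at the centre of its underside
- transmitter_b: bystander: a second such transmitter, 131 mm tall
- screwdriver: bystander: screwdriver 170 mm long lying along its x, in the middle of the bench
- wrench: bystander: flat spanner 160 mm long lying along its x
- plug_cup: bystander: grey plastic cup, 70 mm across, 50 mm high
- round_flange: bystander: round steel flange, 60 mm across, 34 mm high, with a round stub
- calibrator: bystander: grey hand-held calibrator, 150 x 85 x 32 mm, lying flat
There are look-alikes about, which are no part of the job. Leave any pink or yellow look-alike of the cell alone.

How it is judged:
On the way, in this order (a step that is already met when the one before it is completed fails the run):
1. with the yoke still open, the cell is down in the pocket, still, and pressed with more than 16 N, which only the seat can bear (z of cell in the frame of nest below 0.0198 m and angle between the z axis of cell and the z axis of nest, either way round below 0.035 rad and horizontal distance between cell and nest below 0.004 m and value of joint yoke above 0.8 rad and contact force between cell and nest above 16 N and linear speed of cell below 0.004 m/s), for 0.2 s.
2. the yoke is swung fully down (value of joint yoke below 0.04 rad and z of cell in the frame of nest below 0.0198 m), for 0.2 s.
At the end, for the whole second after the job is handed in: The cell, having been pressed onto the seat, is still down in the pocket (underside less than 19.8 mm above the fixture's origin, which is 1.8 mm over the highest seat), within 4 mm of the pocket's centre and within 0.035 rad of square to it, at rest, and the yoke is closed to less than 0.04 rad (all of step 2 and angle between the z axis of cell and the z axis of nest, either way round below 0.035 rad and horizontal distance between cell and nest below 0.004 m and linear speed of cell below 0.02 m/s); the robot touches nothing.
It fails at once if the cell is pressed or knocked against the fixture (yoke included) with more than 50 N (contact force between cell and nest above 50 N).
It fails at once if a bystander is moved more than 30 mm (distance of any of transmitter_a, transmitter_b, screwdriver, wrench, plug_cup, round_flange, calibrator from where it was at the start of the episode above 0.03 m).
It also fails if it takes over 72 s, if anything falls off the work surface, if the arm or the gripper's body presses on something with over 40 N, if the wrist force passes 120 N, or if a joint passes its speed limit or range.

## Working session

There is one attempt and no reset: what is moved stays moved. The work goes in short steps, Python scripts to look and compute and a tool call to move; the robot and the scene stay as the last step left them, time stands still between calls to the robot, and variables do not carry over. Pictures are saved under pics/ and viewed, at most 10 in all, crops included, and the job is handed in when it is done.

Besides the shell and the picture viewer there is one more tool, called after ">>>" as name(argument=value, ...) on one line, values as JSON. carry_out: Moves the arm, as the interface text tells. Its arguments: {"type":"object","properties":{"series":{"type":"array","items":{"type":"array"}},"claw":{"type":"number"}},"required":["series"]}

```bash
ls; mkdir -p pics
python3 - <<'E'
from rig import bot, viewer
import cv2,numpy as np
for n in("top","scene"):
    c=viewer.capture(n); cv2.imwrite(f"pics/{n}0.png",c["frame"][:,:,::-1]); np.savez(f"{n}0.npz",**c)
    print(n,c["T"].round(3).tolist(),c["intrinsics"].tolist())
print(bot.observe())
E
```

```text
pics
top [[0.006, 0.984, -0.181, 0.317], [-1.0, 0.004, -0.01, -0.098], [-0.009, 0.181, 0.983, 1.372], [0.0, 0.0, 0.0, 1.0]] [[416.04035972267525, 0.0, 253.6676454927243], [0.0, 416.04035972267525, 196.38377823076323], [0.0, 0.0, 1.0]]
scene [[0.483, -0.673, 0.56, 1.354], [0.876, 0.361, -0.321, -0.538], [0.014, 0.646, 0.763, 1.154], [0.0, 0.0, 0.0, 1.0]] [[481.46421240433796, 0.0, 259.2488018940926], [0.0, 481.46421240433796, 199.38879859611228], [0.0, 0.0, 1.0]]
{'time': 0.1, 'joints': array([-1.34099308e+00,  4.23722093e-01,  1.63060270e+00, -1.39195286e-05,
        1.08861686e+00, -1.90014493e-02]), 'joint_velocities': array([-0.00170402, -0.0017013 , -0.00137724,  0.00102295,  0.00036756,
       -0.00050677]), 'tau': array([-6.16634352e-04, -5.45616710e+01, -2.74321246e+01,  6.45086635e-02,
        1.87926181e-02, -3.39510564e-05]), 'ee_pos': array([ 0.15380963, -0.60526112,  0.22201014]), 'tcp_rot': array([[ 9.69205862e-01,  2.46251691e-01, -3.19290628e-04],
       [ 2.46251897e-01, -9.69204976e-01,  1.31072332e-03],
       [ 1.33097674e-05, -1.34898665e-03, -9.99999090e-01]]), 'wrist_force': array([-0.65348831, -0.14187005, -0.47750737]), 'ft_torque': array([-0.02151853,  0.00579759,  0.03506669]), 'grip_force': 0.0, 'finger_gap': 0.08832654979997591}
```

View pics/top0.png

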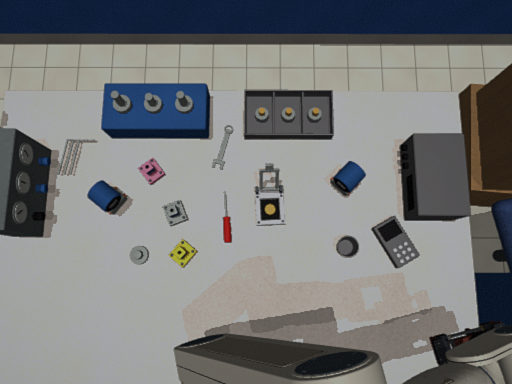

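View pics/scene0.png

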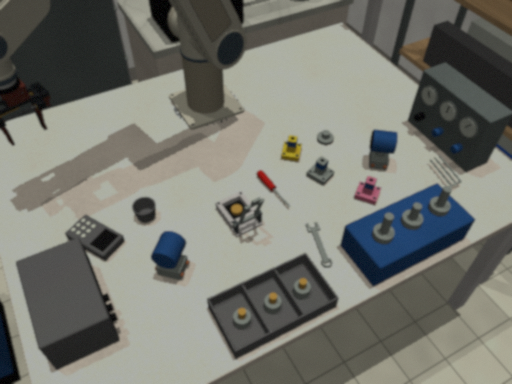

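The top view shows the grey cell at about (175,212), and its pink and yellow look-alikes at (152,170) and (183,253). The nest is at (270,210) with the yoke standing up on its far side (+x of the world). The scene view agrees: cell at (320,170), nest at (240,210).

```bash
cat > h.py <<'E'
import numpy as np, cv2
def cloud(c):
    K=c["intrinsics"]; d=c["depth"]; v,u=np.mgrid[:d.shape[0],:d.shape[1]]
    P=np.stack([(u-K[0,2])/K[0,0]*d,-(v-K[1,2])/K[1,1]*d,-d],-1)
    W=P@c["T"][:3,:3].T+c["T"][:3,3]; W[d==0]=np.nan
    return W
def rect(W,ctr,r,z0,z1):
    m=(np.hypot(W[...,0]-ctr[0],W[...,1]-ctr[1])<r)&(W[...,2]>z0)&(W[...,2]<z1)
    p=W[m]; 
    return cv2.minAreaRect((p[:,:2]*1000).astype(np.float32)),len(p),p.mean(0)
E
python3 - <<'E'
from h import *
c=np.load("top0.npz"); W=cloud(c)
for n,u,v in(("cell",175,212),("nest",270,210),("bar",269,167)): print(n,W[v,u])
cc=W[212,175]; print(rect(W,cc,.06,.012,.035)); print(rect(W,cc,.05,.055,.09))
n=W[210,270]; print(rect(W,n,.075,.022,.036)); 
print(rect(W,n+[.07,0,0],.09,.1,.2))
E
```

```text
cell [0.50449122 0.16403463 0.0717732 ]
nest [ 0.52039757 -0.13776896  0.01727814]
bar [ 0.62733092 -0.13052007  0.16760498]
(((510.3897399902344, 176.2908172607422), (70.0455322265625, 62.85506820678711), 21.842527389526367), 288, array([0.50764371, 0.17264411, 0.02158159]))
(((510.6589660644531, 175.78529357910156), (31.157371520996094, 29.90005874633789), 21.534324645996094), 103, array([0.50974803, 0.1750398 , 0.07055781]))
(((529.3062133789062, -135.24327087402344), (113.57273864746094, 92.09233856201172), 3.449249744415283), 505, array([ 0.52342821, -0.13571001,  0.02854731]))
(((619.6275634765625, -129.44796752929688), (35.9718017578125, 59.48794174194336), 6.391042232513428), 177, array([ 0.61990349, -0.12942714,  0.14569901]))
```

```bash
cat >> h.py <<'E'
from scipy.spatial.transform import Rotation as Ro
def goal(o,pos,yaw=None,R=None):
    """shift mm (tool axes) and rotvec deg to reach TCP pos with tool down, tool x at yaw deg"""
    R0=o["tcp_rot"]
    if R is None: a=np.radians(yaw); R=np.array([[np.cos(a),np.sin(a),0],[np.sin(a),-np.cos(a),0],[0,0,-1]])
    return (R0.T@(np.array(pos)-o["ee_pos"])*1000).round(1).tolist(), np.degrees(Ro.from_matrix(R0.T@R).as_rotvec()).round(2).tolist()
E
python3 - <<'E'
from h import *
from rig import bot,viewer
c=viewer.capture("wrist");o=bot.observe()
print((o["tcp_rot"].T@(c["T"][:3,3]-o["ee_pos"])).round(3),(o["tcp_rot"].T@c["T"][:3,:3]).round(3),c["intrinsics"])
print(goal(o,[.45,-.137,.33],3.5));
E
```

```text
[ 0.08   0.    -0.162] [[-0.001  0.956  0.293]
 [ 1.     0.001  0.001]
 [ 0.001  0.293 -0.956]] [[327.73478101   0.         253.65914453]
 [  0.         327.73478101 195.82135049]
 [  0.           0.           1.        ]]
([402.4, -381.1, -107.5], [-0.07, 0.0, 10.76])
```

>>> carry_out(series=[[[45,-40,-12],[0,0,3]],[[90,-80,-24],[0,0,6]],[[135,-120,-36],[0,0,9]],[[180,-160,-48],[0,0,10.8]],[[220,-200,-60],[0,0,10.8]],[[260,-235,-72],[0,0,10.8]],[[300,-265,-85],[0,0,10.8]],[[340,-295,-95],[0,0,10.8]],[[380,-325,-108],[0,0,10.8]],[[415,-355,-108],[0,0,10.8]]])

```text
time: 1.15
ee_pos: [0.4358, -0.2033, 0.324]
tcp_rot: [[0.998, 0.06, 0.001], [0.06, -0.998, -0.001], [0.001, 0.001, -1.0]]
wrist_force: [0.8, -0.3, 0.4]
finger_gap: 0.0876
grip_force: 0.0
```

>>> carry_out(series=[[[45,0,0],[0,0,0]],[[75,0,0],[0,0,0]],[[75,0,0],[0,0,0]],[[75,0,0],[0,0,0]]])

```text
time: 1.55
ee_pos: [0.5093, -0.2, 0.3223]
tcp_rot: [[0.998, 0.061, -0.002], [0.061, -0.998, 0.001], [-0.002, -0.001, -1.0]]
wrist_force: [0.2, 0.4, 0.1]
finger_gap: 0.0879
grip_force: 0.0
```

Run:
```python
from h import *
from rig import bot,viewer
c=viewer.capture("wrist");o=bot.observe()
cv2.imwrite("pics/w1.png",c["frame"][:,:,::-1]); np.savez("w1.npz",**c)
W=cloud(c); n=[.522,-.137]
print(o["time"],o["ee_pos"],o["joint_velocities"].round(3))
r=rect(W,n,.085,.024,.036);print(r)
print(rect(W,[.64,-.13],.1,.1,.22))
print(goal(o,[.51,.176,.2],21.7))
```

```text
1.6 [ 0.50871769 -0.20023447  0.32241094] [-0.014 -0.017  0.012 -0.001 -0.003  0.002]
(((527.0736694335938, -137.04127502441406), (106.99932098388672, 91.73249816894531), 3.005213499069214), 2688, array([ 0.52573845, -0.13698223,  0.02909069]))
(((620.0493774414062, -132.8267364501953), (34.76179885864258, 60.05074691772461), 3.4409947395324707), 1676, array([ 0.62215352, -0.13314099,  0.15107212]))
([24.2, -375.4, 122.6], [-0.05, 0.08, -18.24])
```

View pics/w1.png

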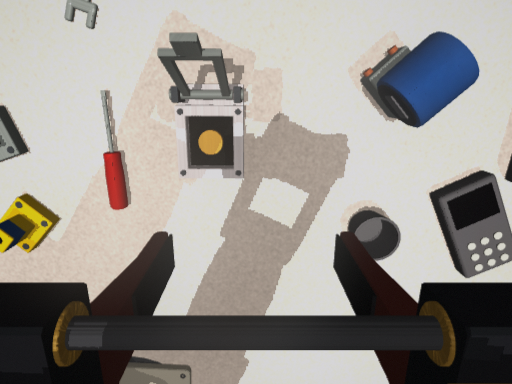

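The wrist view shows the nest at (210,140) with its lift pad clear in the pocket and the yoke open above it. The cell comes next.

```bash
cat >> h.py <<'E'
def onplane(c,uv,z):
    K=c["intrinsics"]; uv=np.atleast_2d(uv).astype(float)
    r=np.stack([(uv[:,0]-K[0,2])/K[0,0],-(uv[:,1]-K[1,2])/K[1,1],-np.ones(len(uv))],1)@c["T"][:3,:3].T
    t=c["T"][:3,3]; return t+r*((z-t[2])/r[:,2])[:,None]
def pocket(c,W,n,rng=.085):
    """outer edges of the block's rim: robust line fits in a nominal frame"""
    p=W[(np.hypot(W[...,0]-n[0],W[...,1]-n[1])<rng)&(abs(W[...,2]-.03)<.003)][:,:2]
    (cx,cy),s,a=cv2.minAreaRect((p*1000).astype(np.float32)); a=a if a<45 else a-90
    th=np.radians(a); R=np.array([[np.cos(th),-np.sin(th)],[np.sin(th),np.cos(th)]])
    q=(p*1000)@R
    ins=[];ctr=np.array([cx,cy])@R
    h=[]
    for lo in range(-60,60,1):
        pass
    ymin,ymax=[np.percentile(q[:,1],k) for k in(.5,99.5)]; yc=(ymin+ymax)/2
    xmin=np.percentile(q[:,0],.5)
    s_=q[abs(q[:,1]-yc)<12]; sx=np.sort(s_[:,0]); i=np.argmax(np.diff(sx)); gx=sx[i],sx[i+1]   # pocket gap along x
    s_=q[abs(q[:,0]-np.mean(gx))<12]; sy=np.sort(s_[:,1]); i=np.argmax(np.diff(sy)); gy=sy[i],sy[i+1]
    print("yaw",a,"outer y",ymax-ymin,"gapx",np.diff(gx),"gapy",np.diff(gy),"xmin+50",xmin+50,"gapx c",np.mean(gx),"outer yc",yc,"gapy c",np.mean(gy))
    return a,R@np.array([np.mean(gx),np.mean(gy)]),R@np.array([xmin+50,yc])
E
python3 - <<'E'
from h import *
c=np.load("w1.npz"); print(pocket(c,cloud(c),[.522,-.137]))
c=np.load("top0.npz"); print(pocket(c,cloud(c),[.522,-.137]))
E
```

```text
yaw 3.0052130222320557 outer y 90.85748459181715 gapx [51.79248594] gapy [64.30398034] xmin+50 515.9388285645103 gapx c 526.1216271654876 outer yc -164.857528954768 gapy c -165.55422686985457
(3.0052130222320557, array([ 534.07756927, -137.74366994]), array([ 523.87224872, -137.58178185]))
yaw 3.2643887996673584 outer y 91.2070489012747 gapx [29.65032199] gapy [64.48450065] xmin+50 514.8465400027992 gapx c 492.14692624441847 outer yc -164.96579316313046 gapy c -165.17372394577592
(3.2643887996673584, array([ 500.75394171, -136.88113806]), array([ 523.4048828 , -135.38094889]))
```

>>> carry_out(series=[[[2,-45,0],[0,0,-3]],[[4,-90,0],[0,0,-6]],[[6,-135,10],[0,0,-10]],[[8,-180,20],[0,0,-14]],[[10,-225,40],[0,0,-18.2]],[[14,-265,60],[0,0,-18.2]],[[18,-305,80],[0,0,-18.2]],[[22,-340,100],[0,0,-18.2]],[[24,-370,110],[0,0,-18.2]],[[24,-375,110],[0,0,-18.2]]])

```text
time: 2.6
ee_pos: [0.5093, 0.1765, 0.2117]
tcp_rot: [[0.929, 0.37, -0.003], [0.37, -0.929, -0.001], [-0.003, -0.001, -1.0]]
wrist_force: [0.1, -0.8, -0.5]
finger_gap: 0.088
grip_force: 0.0
```

>>> carry_out(series=[[[0,0,0],[0,0,0]],[[0,0,0],[0,0,0]]])

```text
time: 2.8
ee_pos: [0.511, 0.1741, 0.2137]
tcp_rot: [[0.93, 0.368, 0.001], [0.368, -0.93, -0.0], [0.001, 0.0, -1.0]]
wrist_force: [0.6, 0.5, 0.1]
finger_gap: 0.0882
grip_force: 0.0
```

Run:
```python
from h import *
from rig import bot,viewer
c=viewer.capture("wrist");o=bot.observe()
cv2.imwrite("pics/w2.png",c["frame"][:,:,::-1]); np.savez("w2.npz",**c)
W=cloud(c); n=[.51,.176]
print(o["time"],o["ee_pos"],o["joint_velocities"].round(3))
print(rect(W,n,.05,.015,.026),rect(W,n,.05,.066,.078))
r=rect(W,n,.05,.066,.078)[0]
a=r[2] if r[2]<60 else r[2]-90
print(goal(o,[r[0][0]/1000,r[0][1]/1000,.036],a))
```

```text
2.85 [0.51116815 0.17400936 0.21377967] [-0.004  0.001 -0.005  0.002  0.     0.002]
(((510.7256164550781, 174.4186248779297), (70.50200653076172, 62.1646842956543), 21.954479217529297), 2301, array([0.51711258, 0.17684492, 0.02130279])) (((511.19525146484375, 174.6339111328125), (29.80572509765625, 29.220470428466797), 21.487260818481445), 953, array([0.51173461, 0.17483636, 0.07130344]))
([0.1, -0.6, 177.8], [0.02, -0.05, 0.08])
```

View pics/w2.png

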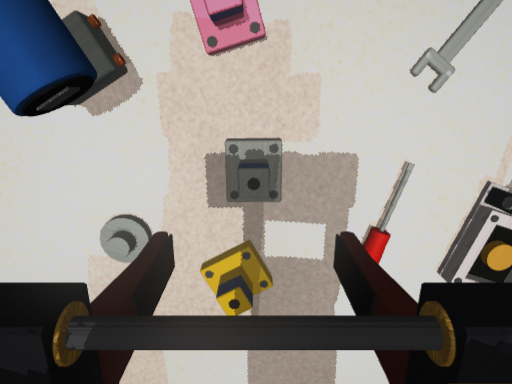

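The view from above the cell shows it at (253,170), square to the fingers. The yellow look-alike is clear at (236,278). I'll go straight down and grip.

>>> carry_out(series=[[[0,-0.6,40],[0,0,0]],[[0,-0.6,80],[0,0,0]],[[0,-0.6,120],[0,0,0]],[[0,-0.6,150],[0,0,0]],[[0,-0.6,170],[0,0,0]],[[0,-0.6,178],[0,0,0]],[[0,-0.6,178],[0,0,0]],[[0,-0.6,178],[0,0,0]]])

```text
time: 3.65
ee_pos: [0.5117, 0.1756, 0.0361]
tcp_rot: [[0.93, 0.368, 0.002], [0.368, -0.93, 0.0], [0.002, 0.0, -1.0]]
wrist_force: [0.1, 0.5, 0.5]
finger_gap: 0.0876
grip_force: 0.0
```

>>> carry_out(series=[[[0,0,0],[0,0,0]],[[0,0,0],[0,0,0]],[[0,0,0],[0,0,0]],[[0,0,0],[0,0,0]],[[0,0,0],[0,0,0]],[[0,0,0],[0,0,0]]], claw=0)

```text
time: 4.25
ee_pos: [0.5108, 0.176, 0.0351]
tcp_rot: [[0.929, 0.369, 0.0], [0.369, -0.929, 0.0], [0.0, -0.0, -1.0]]
wrist_force: [-0.2, -0.5, -0.7]
finger_gap: 0.0431
grip_force: 0.0
```

>>> carry_out(series=[[[0,0,0],[0,0,0]],[[0,0,0],[0,0,0]],[[0,0,0],[0,0,0]],[[0,0,0],[0,0,0]]])

```text
time: 4.65
ee_pos: [0.5108, 0.1758, 0.035]
tcp_rot: [[0.929, 0.369, -0.0], [0.369, -0.929, -0.0], [-0.0, 0.0, -1.0]]
wrist_force: [0.4, -2.1, -0.9]
finger_gap: 0.03
grip_force: 30.0
```

>>> carry_out(series=[[[0,0,-10],[0,0,0]],[[0,0,-40],[0,0,0]],[[0,0,-80],[0,0,0]],[[0,0,-120],[0,0,0]],[[0,0,-150],[0,0,0]],[[0,0,-150],[0,0,0]]])

```text
time: 5.25
ee_pos: [0.513, 0.1769, 0.1893]
tcp_rot: [[0.929, 0.369, 0.007], [0.369, -0.929, 0.003], [0.008, 0.0, -1.0]]
wrist_force: [0.2, 0.1, -4.2]
finger_gap: 0.0298
grip_force: 30.0
```

Run:
```python
from h import *
from rig import bot
o=bot.observe(); print(o["wrist_force"],o["grip_force"],o["finger_gap"]); print(goal(o,[.42,-.132,.185],3.0))
```

```text
[ 0.23129556  0.10572812 -4.24684341] 29.99917209148407 0.029799373248519855
([-200.5, 252.7, 2.8], [-0.05, -0.45, 18.66])
```

>>> carry_out(series=[[[-15,20,0],[0,0,2]],[[-40,50,0],[0,0,5]],[[-70,85,0],[0,0,9]],[[-100,122,0],[0,0,13]],[[-130,160,0],[0,0,17]],[[-160,197,0],[0,0,18.7]],[[-182,228,0],[0,0,18.7]],[[-200,253,0],[0,0,18.7]],[[-200,253,0],[0,0,18.7]],[[-200,253,0],[0,0,18.7]]])

```text
time: 6.25
ee_pos: [0.417, -0.133, 0.1838]
tcp_rot: [[0.999, 0.049, -0.002], [0.049, -0.999, 0.001], [-0.002, -0.001, -1.0]]
wrist_force: [-0.5, 0.8, -3.9]
finger_gap: 0.0297
grip_force: 30.0
```

Run:
```python
from h import *
from rig import bot,viewer
c=viewer.capture("wrist");o=bot.observe()
cv2.imwrite("pics/w3.png",c["frame"][:,:,::-1]); np.savez("w3.npz",**c)
W=cloud(c); n=[.522,-.137]
print(o["time"],o["ee_pos"],o["tcp_rot"].round(4),o["joint_velocities"].round(3))
print(pocket(c,W,n))
z=o["ee_pos"][2]
print(rect(W,o["ee_pos"],.06,z-.036+.016,z-.036+.027))
```

```text
6.3 [ 0.41735178 -0.13246849  0.18395871] [[ 0.9987  0.0507 -0.0021]
 [ 0.0507 -0.9987  0.0011]
 [-0.002  -0.0012 -1.    ]] [ 0.025 -0.006 -0.006  0.001  0.001 -0.001]
yaw 3.1740059852600098 outer y 91.50640854892269 gapx [71.76566226] gapy [63.9276729] xmin+50 514.9022872005354 gapx c 514.5424892481396 outer yc -166.96501470408336 gapy c -166.90151819448693
(3.1740059852600098, array([ 522.99426514, -138.15603008]), array([ 523.35702687, -138.19950771]))
(((430.22686767578125, -132.68165588378906), (43.46056365966797, 62.10089874267578), 2.6522815227508545), 5126, array([ 0.43875097, -0.13222695,  0.1701001 ]))
```

View pics/w3.png

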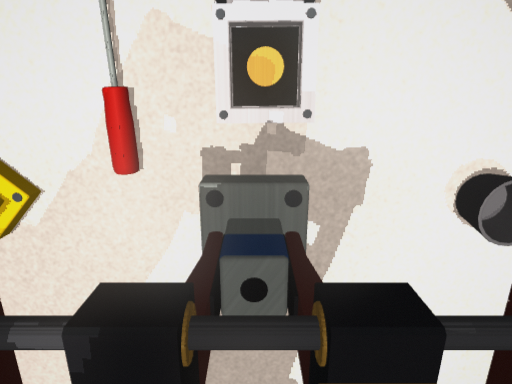

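The picture shows the pocket at (265,65), and the held cell's foot lines up with it, its front edge near row 180. I'll move over the pocket and stop with the cell about 15 mm above the rim.

>>> carry_out(series=[[[25,3,0],[0,0,-0.5]],[[60,7,0],[0,0,-0.5]],[[90,10,20],[0,0,-0.5]],[[105.6,10.3,50],[0,0,-0.5]],[[105.6,10.3,80],[0,0,-0.5]],[[105.6,10.3,98],[0,0,-0.5]],[[105.6,10.3,102],[0,0,-0.5]],[[105.6,10.3,102],[0,0,-0.5]],[[105.6,10.3,102],[0,0,-0.5]],[[105.6,10.3,102],[0,0,-0.5]]])

```text
time: 7.3
ee_pos: [0.5251, -0.1379, 0.0842]
tcp_rot: [[0.998, 0.061, 0.002], [0.061, -0.998, -0.001], [0.002, 0.001, -1.0]]
wrist_force: [-0.1, 0.1, -4.4]
finger_gap: 0.03
grip_force: 30.0
```

Run:
```python
from h import *
from rig import bot,viewer
c=viewer.capture("wrist");o=bot.observe()
cv2.imwrite("pics/w4.png",c["frame"][:,:,::-1]); np.savez("w4.npz",**c)
W=cloud(c)
print(o["time"],o["ee_pos"],o["tcp_rot"].round(4),o["wrist_force"],o["joint_velocities"].round(3))
z=o["ee_pos"][2]-.036
print(rect(W,o["ee_pos"],.06,z+.017,z+.027),rect(W,[.57,-.135],.03,.027,.033))
```

```text
7.35 [ 0.52502137 -0.13795356  0.08420387] [[ 9.982e-01  6.040e-02  2.100e-03]
 [ 6.040e-02 -9.982e-01 -6.000e-04]
 [ 2.100e-03  7.000e-04 -1.000e+00]] [-0.40296385 -0.24027302 -4.9108952 ] [-0.004  0.004  0.003 -0.     0.001 -0.   ]
(((538.313720703125, -137.28302001953125), (43.641605377197266, 62.18803024291992), 3.830331325531006), 5080, array([ 0.54684728, -0.13685102,  0.07067369])) (((566.0516357421875, -135.298828125), (14.119889259338379, 59.79198455810547), 3.2311198711395264), 1848, array([ 0.56631544, -0.13520019,  0.02946781]))
```

View pics/w4.png

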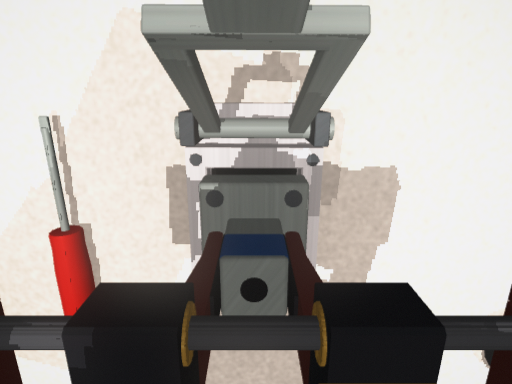

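The view shows the cell's foot about 2 mm too far toward the yoke and turned about 0.6° off. I'll correct both and feel downward.

>>> carry_out(series=[[[-1,0,3],[0,0,0.3]],[[-2.1,-0.1,8],[0,0,0.65]],[[-2.1,-0.1,13],[0,0,0.65]],[[-2.1,-0.1,15],[0,0,0.65]],[[-2.1,-0.1,16],[0,0,0.65]],[[-2.1,-0.1,17],[0,0,0.65]],[[-2.1,-0.1,18],[0,0,0.65]],[[-2.1,-0.1,19],[0,0,0.65]],[[-2.1,-0.1,20],[0,0,0.65]],[[-2.1,-0.1,20],[0,0,0.65]]])

```text
time: 8.35
ee_pos: [0.5225, -0.138, 0.063]
tcp_rot: [[0.999, 0.049, 0.001], [0.049, -0.999, -0.0], [0.001, 0.0, -1.0]]
wrist_force: [1.3, 0.3, -4.9]
finger_gap: 0.0299
grip_force: 30.0
```

>>> carry_out(series=[[[0,0,1],[0,0,0]],[[0,0,2],[0,0,0]],[[0,0,3],[0,0,0]],[[0,0,4],[0,0,0]],[[0,0,5],[0,0,0]],[[0,0,5],[0,0,0]]])

```text
time: 8.95
ee_pos: [0.5226, -0.138, 0.0585]
tcp_rot: [[0.999, 0.049, 0.001], [0.049, -0.999, -0.0], [0.001, 0.0, -1.0]]
wrist_force: [1.3, -0.0, 3.1]
finger_gap: 0.03
grip_force: 30.0
```

>>> carry_out(series=[[[0,0,1],[0,0,0]],[[0,0,2],[0,0,0]],[[0,0,3],[0,0,0]],[[0,0,3],[0,0,0]]])

```text
time: 9.35
ee_pos: [0.5226, -0.138, 0.0553]
tcp_rot: [[0.999, 0.049, 0.001], [0.049, -0.999, -0.0], [0.001, 0.0, -1.0]]
wrist_force: [2.7, 1.0, 4.6]
finger_gap: 0.0301
grip_force: 30.0
```

>>> carry_out(series=[[[0,0,0.5],[0,0,0]],[[0,0,1],[0,0,0]],[[0,0,1],[0,0,0]]])

```text
time: 9.65
ee_pos: [0.5226, -0.138, 0.0543]
tcp_rot: [[0.999, 0.049, 0.001], [0.049, -0.999, -0.0], [0.001, 0.0, -1.0]]
wrist_force: [2.5, 1.5, 5.1]
finger_gap: 0.0301
grip_force: 30.0
```

>>> carry_out(series=[[[0,0,0.4],[0,0,0]],[[0,0,0.8],[0,0,0]],[[0,0,0.8],[0,0,0]]])

```text
time: 9.95
ee_pos: [0.5226, -0.138, 0.0535]
tcp_rot: [[0.999, 0.049, 0.001], [0.049, -0.999, -0.0], [0.001, 0.0, -1.0]]
wrist_force: [2.7, 0.9, 5.1]
finger_gap: 0.03
grip_force: 30.0
```

>>> carry_out(series=[[[0,0,0.4],[0,0,0]],[[0,0,0.7],[0,0,0]],[[0,0,0.7],[0,0,0]]])

```text
time: 10.25
ee_pos: [0.5226, -0.138, 0.0528]
tcp_rot: [[0.999, 0.049, 0.001], [0.049, -0.999, -0.0], [0.001, 0.0, -1.0]]
wrist_force: [1.8, 0.6, 4.8]
finger_gap: 0.0298
grip_force: 30.0
```

>>> carry_out(series=[[[0,0,0.4],[0,0,0]],[[0,0,0.7],[0,0,0]],[[0,0,0.7],[0,0,0]]])

```text
time: 10.55
ee_pos: [0.5226, -0.138, 0.0521]
tcp_rot: [[0.999, 0.049, 0.001], [0.049, -0.999, -0.0], [0.001, 0.0, -1.0]]
wrist_force: [1.6, 0.4, 5.3]
finger_gap: 0.0296
grip_force: 30.0
```

>>> carry_out(series=[[[0,0,0.4],[0,0,0]],[[0,0,0.7],[0,0,0]],[[0,0,0.7],[0,0,0]]])

```text
time: 10.85
ee_pos: [0.5226, -0.138, 0.0514]
tcp_rot: [[0.999, 0.049, 0.001], [0.049, -0.999, -0.0], [0.001, 0.0, -1.0]]
wrist_force: [1.0, 1.3, 6.1]
finger_gap: 0.0301
grip_force: 30.0
```

>>> carry_out(series=[[[0,0,0.4],[0,0,0]],[[0,0,0.7],[0,0,0]],[[0,0,0.7],[0,0,0]]])

```text
time: 11.15
ee_pos: [0.5226, -0.138, 0.0507]
tcp_rot: [[0.999, 0.049, 0.001], [0.049, -0.999, -0.0], [0.001, 0.0, -1.0]]
wrist_force: [1.7, 0.8, 5.5]
finger_gap: 0.0297
grip_force: 30.0
```

>>> carry_out(series=[[[0,0,0.4],[0,0,0]],[[0,0,0.7],[0,0,0]],[[0,0,0.7],[0,0,0]]])

```text
time: 11.45
ee_pos: [0.5226, -0.138, 0.05]
tcp_rot: [[0.999, 0.049, 0.001], [0.049, -0.999, -0.0], [0.001, 0.0, -1.0]]
wrist_force: [2.0, 0.7, 6.5]
finger_gap: 0.03
grip_force: 30.0
```

>>> carry_out(series=[[[0,0,0.4],[0,0,0]],[[0,0,0.7],[0,0,0]],[[0,0,0.7],[0,0,0]]])

```text
time: 11.75
ee_pos: [0.5226, -0.138, 0.0493]
tcp_rot: [[0.999, 0.049, 0.001], [0.049, -0.999, -0.0], [0.001, 0.0, -1.0]]
wrist_force: [1.3, 0.6, 4.3]
finger_gap: 0.03
grip_force: 30.0
```

>>> carry_out(series=[[[0,0,0.4],[0,0,0]],[[0,0,0.7],[0,0,0]],[[0,0,0.7],[0,0,0]]])

```text
time: 12.05
ee_pos: [0.5226, -0.138, 0.0486]
tcp_rot: [[0.999, 0.049, 0.001], [0.049, -0.999, -0.0], [0.001, 0.0, -1.0]]
wrist_force: [2.3, 1.0, 4.6]
finger_gap: 0.0297
grip_force: 30.0
```

>>> carry_out(series=[[[0,0,0.4],[0,0,0]],[[0,0,0.7],[0,0,0]],[[0,0,0.7],[0,0,0]]])

```text
time: 12.35
ee_pos: [0.5226, -0.138, 0.048]
tcp_rot: [[0.999, 0.049, 0.001], [0.049, -0.999, -0.0], [0.001, 0.0, -1.0]]
wrist_force: [2.0, 0.9, 4.5]
finger_gap: 0.0297
grip_force: 30.0
```

>>> carry_out(series=[[[0,0,0.4],[0,0,0]],[[0,0,0.7],[0,0,0]],[[0,0,0.7],[0,0,0]]])

```text
time: 12.65
ee_pos: [0.5226, -0.138, 0.0477]
tcp_rot: [[0.999, 0.049, 0.001], [0.049, -0.999, -0.0], [0.001, 0.0, -1.0]]
wrist_force: [0.9, 0.6, 10.5]
finger_gap: 0.0301
grip_force: 30.0
```

>>> carry_out(series=[[[0,0,0.2],[0,0,0]],[[0,0,0.4],[0,0,0]],[[0,0,0.4],[0,0,0]]])

```text
time: 12.95
ee_pos: [0.5227, -0.138, 0.0477]
tcp_rot: [[0.999, 0.049, 0.001], [0.049, -0.999, -0.0], [0.001, 0.0, -1.0]]
wrist_force: [-0.8, 1.3, 15.8]
finger_gap: 0.0296
grip_force: 30.0
```

>>> carry_out(series=[[[0,0,0.2],[0,0,0]],[[0,0,0.4],[0,0,0]],[[0,0,0.4],[0,0,0]],[[0,0,0.4],[0,0,0]],[[0,0,0.4],[0,0,0]]])

```text
time: 13.45
ee_pos: [0.5227, -0.138, 0.0476]
tcp_rot: [[0.999, 0.049, 0.001], [0.049, -0.999, -0.0], [0.001, 0.0, -1.0]]
wrist_force: [-1.2, 2.0, 18.6]
finger_gap: 0.03
grip_force: 30.0
```

>>> carry_out(series=[[[0,0,0.2],[0,0,0]],[[0,0,0.4],[0,0,0]],[[0,0,0.4],[0,0,0]],[[0,0,0.4],[0,0,0]],[[0,0,0.4],[0,0,0]],[[0,0,0.4],[0,0,0]],[[0,0,0.4],[0,0,0]]])

```text
time: 14.15
ee_pos: [0.5227, -0.138, 0.0475]
tcp_rot: [[0.999, 0.049, 0.001], [0.049, -0.999, -0.0], [0.001, 0.0, -1.0]]
wrist_force: [-3.0, 2.9, 22.6]
finger_gap: 0.0298
grip_force: 30.0
```

>>> carry_out(series=[[[0,0,-0.6],[0,0,0]],[[0,0,-1.2],[0,0,0]],[[0,0,-1.2],[0,0,0]]])

```text
time: 14.45
ee_pos: [0.5226, -0.138, 0.0476]
tcp_rot: [[0.999, 0.049, 0.001], [0.049, -0.999, -0.0], [0.001, 0.0, -1.0]]
wrist_force: [1.0, 2.1, 9.7]
finger_gap: 0.0299
grip_force: 30.0
```

>>> carry_out(series=[[[0,0,0],[0,0,0]],[[0,0,0],[0,0,0]],[[0,0,0],[0,0,0]],[[0,0,0],[0,0,0]],[[0,0,0],[0,0,0]],[[0,0,0],[0,0,0]],[[0,0,0],[0,0,0]]], claw=0.8)

```text
time: 15.15
ee_pos: [0.5221, -0.1379, 0.0469]
tcp_rot: [[0.999, 0.049, -0.0], [0.049, -0.999, 0.0], [-0.0, -0.0, -1.0]]
wrist_force: [-0.5, 0.1, -0.2]
finger_gap: 0.0701
grip_force: 0.0
```

Run:
```python
from h import *
from rig import bot
o=bot.observe(); print(o["time"],o["ee_pos"],o["wrist_force"],o["finger_gap"])
for f in("w1.npz","w4.npz"):
    W=cloud(np.load(f)); a=np.radians(3.17); h=np.array([.5869,-.1347,.0445]); ux=np.array([np.cos(a),np.sin(a),0]); uy=np.array([-np.sin(a),np.cos(a),0])
    p=W[np.isfinite(W[...,0])]-h; q=np.stack([p@ux,p@uy,p[:,2]],1)
    q=q[(abs(q[:,1])<.035)&(q[:,2]>.05)&(q[:,2]<.15)&(q[:,0]>-.02)&(q[:,0]<.09)]
    # camera sees inner face (4 mm toward -x side): fit line
    k=np.polyfit(q[:,2],q[:,0],1); print(len(q),k,"theta",np.pi/2+np.arctan(k[0]),q[:,2].max())
```

```text
15.15 [ 0.52208938 -0.13786547  0.04685246] [-0.5137512   0.06151079 -0.21719725] 0.07006237407820552
1725 [ 0.37290415 -0.00443839] theta 1.9277282765206252 0.1349576137741837
14570 [ 0.35351808 -0.00318305] theta 1.9106018466628858 0.12228936509610798
```

>>> carry_out(series=[[[0,0,-15],[0,0,0]],[[0,0,-55],[0,0,0]],[[0,0,-100],[0,0,0]],[[0,0,-145],[0,0,0]],[[0,0,-190],[0,0,0]],[[20,-1,-205],[0,0,0]],[[65,-1,-205],[0,0,0]],[[105,-1,-205],[0,0,0]],[[140,-1,-205],[0,0,0]],[[140,-1,-205],[0,0,0]]], claw=0.8)

```text
time: 16.15
ee_pos: [0.6652, -0.1296, 0.2528]
tcp_rot: [[0.999, 0.05, 0.003], [0.05, -0.999, -0.0], [0.003, 0.0, -1.0]]
wrist_force: [0.7, 1.2, 0.2]
finger_gap: 0.0703
grip_force: 0.0
```

>>> carry_out(series=[[[0,0,0],[0,0,0]],[[0,0,0],[0,0,0]],[[0,0,0],[0,0,0]],[[0,0,0],[0,0,0]],[[0,0,0],[0,0,0]],[[0,0,0],[0,0,0]],[[0,0,0],[0,0,0]],[[0,0,0],[0,0,0]],[[0,0,0],[0,0,0]],[[0,0,0],[0,0,0]]], claw=0)

```text
time: 17.15
ee_pos: [0.6619, -0.13, 0.2518]
tcp_rot: [[0.999, 0.049, -0.0], [0.049, -0.999, 0.0], [-0.0, -0.0, -1.0]]
wrist_force: [0.3, 0.2, 0.9]
finger_gap: 0.0006
grip_force: 0.0
```

Run:
```python
from h import *
from rig import bot,viewer
o=bot.observe(); print(o["time"],o["ee_pos"],o["wrist_force"],o["finger_gap"])
c=viewer.capture("wrist"); cv2.imwrite("pics/w5.png",c["frame"][:,:,::-1])
c=viewer.capture("top"); cv2.imwrite("pics/t5.png",c["frame"][:,:,::-1]); W=cloud(c)
for z0,z1 in((.025,.06),(.076,.09)): print(rect(W,[.523,-.138],.03,z0,z1))
# waypoints (tool shift mm) for corner following at r, from current pose
a=np.radians(3.17); h=np.array([.5869,-.1347,.0445]); ux=np.array([np.cos(a),np.sin(a),0])
print("start",goal(o,h+ux*.073+[0,0,.0905],3.17))
for t in np.r_[1.6:0:-.1,0]:
    r=.113; X=-r*np.cos(t)+.004*np.sin(t)+.010; Z=r*np.sin(t)+.004*np.cos(t)
    print(round(t,2),goal(o,h+ux*X+[0,0,Z],3.17)[0])
```

```text
17.15 [ 0.66193484 -0.13001426  0.25184445] [0.32417131 0.21284721 0.89034977] 0.0005799699115624139
(((0.0, 0.0), (0.0, 0.0), 0.0), 0, array([nan, nan, nan]))
(((0.0, 0.0), (0.0, 0.0), 0.0), 0, array([nan, nan, nan]))
start ([-2.2, 0.5, 116.8], [-0.0, 0.0, -0.36])
1.6 [-57.9, 0.9, 94.5]
1.5 [-69.2, 1.0, 94.3]
1.4 [-80.4, 1.0, 95.3]
1.3 [-91.5, 1.1, 97.4]
1.2 [-102.4, 1.2, 100.6]
1.1 [-112.9, 1.2, 104.8]
1.0 [-122.9, 1.3, 110.1]
0.9 [-132.3, 1.4, 116.4]
0.8 [-141.0, 1.4, 123.5]
0.7 [-149.0, 1.5, 131.5]
0.6 [-156.2, 1.5, 140.2]
0.5 [-162.4, 1.6, 149.7]
0.4 [-167.7, 1.6, 159.7]
0.3 [-171.9, 1.6, 170.1]
0.2 [-175.1, 1.6, 181.0]
0.1 [-177.2, 1.7, 192.1]
0.0 [-178.2, 1.7, 203.4]h.py:10: RuntimeWarning: Mean of empty slice.
  return cv2.minAreaRect((p[:,:2]*1000).astype(np.float32)),len(p),p.mean(0)
  ret = um.true_divide(
```

View pics/w5.png

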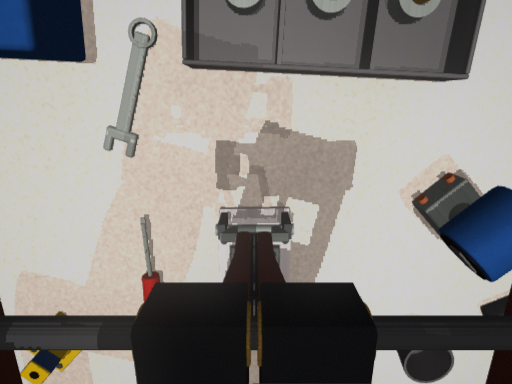

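The wrist view shows the shut fingers on the outer side of the yoke, lined up with its middle near column 255. I'll go down behind it and push it over.

>>> carry_out(series=[[[-2,0.5,40],[0,0,-0.4]],[[-2,0.5,80],[0,0,-0.4]],[[-2,0.5,108],[0,0,-0.4]],[[-2,0.5,112],[0,0,-0.4]],[[-14,0.5,112],[0,0,-0.4]],[[-24,0.5,110],[0,0,-0.4]],[[-34,0.5,106],[0,0,-0.4]],[[-46,0.8,100],[0,0,-0.4]],[[-58,0.9,95],[0,0,-0.4]],[[-58,0.9,95],[0,0,-0.4]]])

```text
time: 18.25
ee_pos: [0.6028, -0.1341, 0.1586]
tcp_rot: [[0.998, 0.055, 0.001], [0.055, -0.998, -0.0], [0.001, 0.0, -1.0]]
wrist_force: [-0.4, 0.6, -0.5]
finger_gap: 0.0004
grip_force: 0.0
```

>>> carry_out(series=[[[-11,0,0],[0,0,0]],[[-28,0.1,2],[0,0,0]],[[-44.5,0.3,6],[0,0,0]],[[-60,0.3,13],[0,0,0]],[[-74.5,0.5,22],[0,0,0]],[[-87,0.5,33],[0,0,0]],[[-98,0.6,45.5],[0,0,0]],[[-104,0.7,55],[0,0,0]],[[-110,0.7,65],[0,0,0]],[[-110,0.7,65],[0,0,0]]])

```text
time: 19.25
ee_pos: [0.4926, -0.1403, 0.0906]
tcp_rot: [[0.998, 0.056, -0.003], [0.056, -0.998, 0.001], [-0.003, -0.001, -1.0]]
wrist_force: [-0.6, 0.8, -0.1]
finger_gap: 0.0006
grip_force: 0.0
```

Run:
```python
from h import *
from rig import bot,viewer
o=bot.observe(); print(o["ee_pos"],o["wrist_force"])
c=viewer.capture("scene"); cv2.imwrite("pics/s6.png",cv2.resize(c["frame"][150:280,160:330,::-1],None,fx=4,fy=4))
```

```text
[ 0.49264697 -0.14033966  0.09061454] [-0.61540333  0.76715282 -0.13163733]
```

View pics/s6.png

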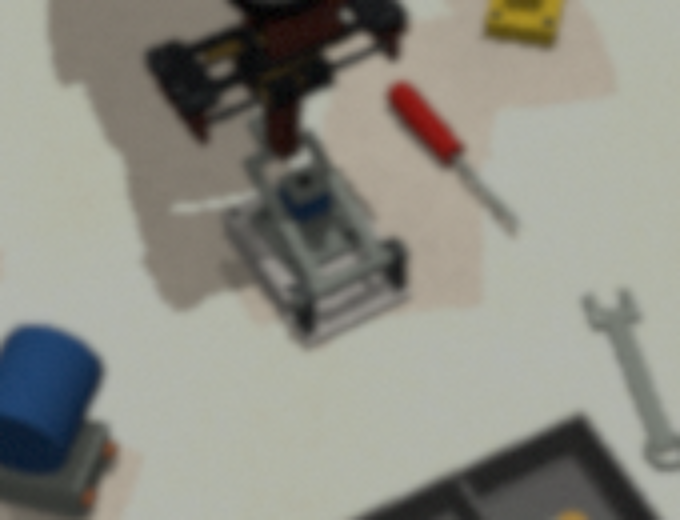

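The crop shows the yoke most of the way down over the blue neck (305,195), with the fingertips on its bar at (280,145). I'll push it the rest of the way.

>>> carry_out(series=[[[-4,0,10],[0,0,0]],[[-7,0,20],[0,0,0]],[[-9,0,29],[0,0,0]],[[-10,0,35],[0,0,0]],[[-10,0,39],[0,0,0]],[[-10,0,41],[0,0,0]],[[-10,0,42],[0,0,0]],[[-10,0,42],[0,0,0]]])

```text
time: 20.1
ee_pos: [0.4843, -0.1412, 0.0499]
tcp_rot: [[0.998, 0.056, -0.0], [0.056, -0.998, 0.0], [-0.0, -0.0, -1.0]]
wrist_force: [-1.2, -0.4, 0.8]
finger_gap: 0.0005
grip_force: 0.0
```

>>> carry_out(series=[[[0,0,0.7],[0,0,0]],[[0,0,1.4],[0,0,0]],[[0,0,1.9],[0,0,0]],[[0,0,1.9],[0,0,0]]])

```text
time: 20.5
ee_pos: [0.4845, -0.1413, 0.0487]
tcp_rot: [[0.998, 0.056, 0.001], [0.056, -0.998, -0.0], [0.001, 0.0, -1.0]]
wrist_force: [-1.1, -0.0, 6.1]
finger_gap: 0.0003
grip_force: 3.7
```

>>> carry_out(series=[[[0,0,0.5],[0,0,0]],[[0,0,0.5],[0,0,0]],[[0,0,0.5],[0,0,0]],[[0,0,0.5],[0,0,0]]])

```text
time: 20.9
ee_pos: [0.4846, -0.1413, 0.0486]
tcp_rot: [[0.998, 0.056, 0.001], [0.056, -0.998, -0.0], [0.001, 0.0, -1.0]]
wrist_force: [-3.2, 1.4, 11.9]
finger_gap: 0.0009
grip_force: 6.2
```

>>> carry_out(series=[[[0,0,-5],[0,0,0]],[[0,0,-40],[0,0,0]],[[-40,0,-80],[0,0,0]],[[-80,0,-120],[0,0,0]],[[-80,35,-150],[0,0,0]],[[-80,80,-170],[0,0,0]],[[-80,125,-170],[0,0,0]],[[-80,170,-170],[0,0,0]],[[-80,170,-170],[0,0,0]],[[-80,170,-170],[0,0,0]]])

```text
time: 21.9
ee_pos: [0.4133, -0.3158, 0.2173]
tcp_rot: [[0.999, 0.054, -0.0], [0.054, -0.999, 0.001], [-0.0, -0.001, -1.0]]
wrist_force: [0.1, 0.9, 0.7]
finger_gap: 0.0005
grip_force: 0.0
```

Run:
```python
from h import *
from rig import bot,viewer
o=bot.observe(); print(o["time"],o["ee_pos"],o["wrist_force"])
c=viewer.capture("top"); cv2.imwrite("pics/t7.png",cv2.resize(c["frame"][130:270,120:400,::-1],None,fx=2.8,fy=2.8)); W=cloud(c)
print(rect(W,[.523,-.138],.03,.055,.1))
print(rect(W,[.48,-.14],.012,.03,.1)[2], rect(W,[.455,-.141],.008,.03,.1)[2],rect(W,[.523,-.138],.012,.07,.1)[2])
```

```text
21.9 [ 0.41333877 -0.31582511  0.21727095] [0.0597694  0.86690877 0.74270227]
(((521.5764770507812, -134.67398071289062), (29.92699432373047, 28.302337646484375), 2.2213850021362305), 104, array([ 0.52055168, -0.13486273,  0.08131074]))
[ 0.47787071 -0.14077698  0.04605564] [ 0.45502373 -0.1404555   0.04863555] [ 0.52289566 -0.13830476  0.08407461]
```

View pics/t7.png

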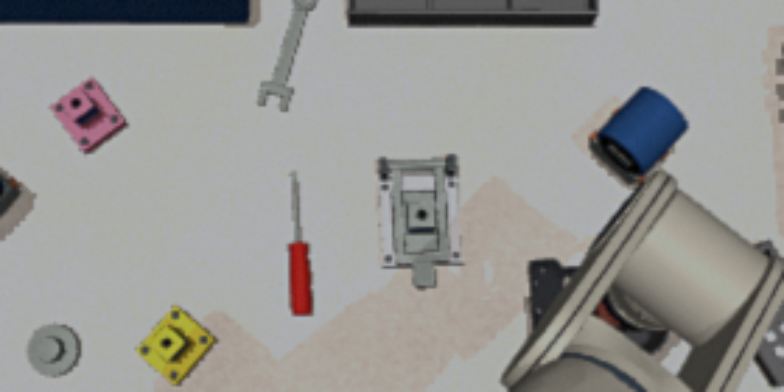

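The yoke lies flat over the cell at (420,215), with its tab top 48.6 mm above the bench. The neck top is at 84 mm, which puts the underside at about 12 mm. The bystanders in view stand where they were.

```bash
python3 -c "
from rig import bot
print(bot.sign_off())"
```

```text
the job is handed in; nothing more can be done
None
```

I pressed the cell onto the seat and held it with roughly 20–27 N, then closed the yoke fully, moved the arm clear and handed the job in at about 22 s; sign-off gave no verdict, but the last check showed the cell's underside about 12 mm up and the yoke flat.

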